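# Hold a spring clamp open with its bayonet key

## Robot

A 6-joint arm with a two-finger parallel gripper is mounted at the origin on the work surface. World frame = base frame: x ahead of the robot, y to its left, z up, the work surface at z = 0. Lengths are in m, angles in rad, forces in N, time in s.
With the tool pointing down it reaches from about 0.275 to 1 m from the base axis. Payload 8.4 kg.
Tool frame: the origin (TCP) lies on the centre line of the jaws, within the pads' length; the fingertips stand 17 mm ahead of it and the grasp point (between the pads) lies 2 mm behind it (bot.tcp_to_tips is the y of the fingertips in the tool frame, in m); y points along the fingers, z is the direction in which the jaws open and shut, and the axes are right-handed (so a half turn about y gives the same grasp; the last joint's range is limited). The gripper opens to 85 mm and grips with 20 to 120 N. Pads are 22 mm wide; open, the fingers measure 114 mm over their backs; the gripper's body (76 mm by 85 mm) begins 54 mm behind the grasp point. The pads swing forward as they close: fully open they stand 13 mm farther back than shut.
Start: joints at [1.276, 0.353, 1.633, -0, 1.155, -0.002], TCP at [0.18, 0.598, 0.248] pointing down, gripper open.
Joint ranges: [-2.63, 2.63], [-0.92, 2.1], [0.06, 2.66], [-1.3, 4.44], [0, 2.69], [-3.02, 3.02]. Speed limits (rad/s): [2.22, 2.22, 2.79, 3.14, 3.14, 3.14].

## Interface

Orientations are given as a unit quaternion [x, y, z, w].
In Python, from workcell import bot, hand, kinematics, get_obs, vision, hand_in gives the robot as it stands. The module is installed in compiled form; this text tells all that it offers. Calls block until the motion is done:
- bot.reach(position, orientation): joint-space move of the TCP to a pose.
- bot.servo_line(position, ori=None, velocity=0.15): straight line of the TCP; ori=None keeps the orientation; velocity is the mean speed in m/s.
- bot.goto_joints(angles): joint-space move.
- hand.move_gripper(opening, strength=None): finger opening in m; strength is the grip in N (None keeps the last); returns when the fingers have stopped.
- bot.dwell(seconds).
- kinematics.solve_ik(position, orientation): joint angles nearest the present ones, or None.
- get_obs(): the state.
- vision.read_camera(name): name is "scene" or "top"; returns a dict with "frame" (384x512x3 uint8, red, green, blue), "intrinsics" (3x3 intrinsics, pixels), "view" (4x4, takes a point from world to camera coordinates). Camera axes: x right, y down, z forward; pixel columns grow to the right and rows downward; lengths in m; the calibration is good to about 2 mm. A picture is of the moment at which its call begins. There is no depth.
A pose or a line that the arm cannot do raises bot.IKError and nothing moves.
- hand_in(): hands the job in, once; it reports no verdict.
The state is a dict: "time_s": time; "joint_pos": joint angles; "joint_vel": joint speeds; "joint_efforts": joint torques, N m; "position": TCP position; "orientation": TCP orientation; "wrist_force": force on the tool from outside, world axes, zero at the start; "ft_torque": the same for the moment, N m; "gripper_width": finger opening in m.
Only numpy, scipy, OpenCV 4.12 (cv2) and the standard library are available. Lean on these libraries where they do the work, as an engineer would, in place of code of your own. Each camera call takes 0.05 s, during which the arm holds its last target. There are 200 camera calls.

## Task

On the assembly bench, slide the yellow dust shutter of the clamp housing fully aside, take the red-handled bayonet key from its stand and put its lugs down through the keyhole. Push the key fully home against the spring, turn it a quarter turn clockwise (seen from above) to its stop, and finish while still gripping it, holding it down and turned, because the springs push it back as soon as it is let go. Leave the green-knobbed pin and the loose bolts where they are.

Things in the scene. Friction and masses are not known exactly. Their poses are not given: they have to be found in the camera images.
- keyhole (a point): Centre of the keyhole at the level of the clamp housing's top face, 60 mm above the table; z up. The keyhole is a 27 mm square opening crossed by a slot 47 mm long along x and 13 mm wide along y, through an 8 mm thick aluminium plate. Guide rails 7 mm high run along y at x = +-32 to 38 mm.
- clamp: Fixed dark steel clamp housing, origin on the table below the keyhole, same axes; 100 mm along x (+-50), 170 mm along y (-45 to 125), 60 mm high, on a 150 x 200 mm flange 10 mm high. Inside, 16 mm below the top face, a brass rotor has 4 dogs, 7 mm high, that take the key's lugs between them (13.5 mm gap); it sinks and turns with the key.
- shutter_tab (a point): Centre of the upright black tab on the yellow shutter (60 x 60 x 5 mm plate lying on the housing, over the keyhole). The tab is 30 mm along x, 14 mm thick along y, 36 mm tall (18 mm above and below this point); its top is 101 mm above the table. Same axes as the keyhole; the shutter slides along +y to open.
- shutter (a joint): Opening of the shutter in m: 0 = covering the keyhole (it starts at 0 to 0.02), 0.08 = fully aside, at its stop. It moves along the +y axis of the keyhole with about 2 N of friction and stays where it is left.
- key_grip (a point): Centre of the key's red grip: a block 46 mm along x, 16 mm thick along y, 44 mm tall (22 mm above and below this point), z up. Under it is a steel collar, 48 mm diameter, 8 mm thick, underside 30 mm below this point. When the key is fully home the collar lies on the housing's top face and this point is 30 mm above the keyhole point.
- key: The bayonet key, 76 mm tall, 0.25 kg; same axes as its grip, origin 54 mm below the grip's centre, at the underside of its lugs: a bar 44 mm long along x, 10 mm wide along y, 8 mm tall, on a 24 mm shaft. Alike after a half turn. It starts upright in the pocket of a grey stand (80 x 64 x 34 mm), collar on the stand's top, lower end 24 mm deep.
- plunger (a joint): How far the key has pushed the rotor down, in m: 0 = at rest, touched when the collar is still 8 mm above the top face; 0.008 = key fully home. Spring: about 4 N at 0, about 11 N when home. The lugs are clear of the plate, free to turn, from about 0.002.
- rotor (a joint): How far the rotor has been turned clockwise seen from above, rad: 0 = at rest, in line with the keyhole's slot; 1.5 = at the stop, a quarter turn. Spring torque 0.02 N m at 0, 0.11 N m at the stop. The lugs have about 0.1 rad of play in the rotor.
- pin: Bystander: plain steel pin, without lugs, with a round green knob (34 mm diameter, 66 mm tall in all), standing in another identical grey stand. Origin at its lower end, 10 mm above the table. Leave it.
- bolt_a: Bystander: loose hexagon bolt standing on its head (26 mm diameter, 41 mm tall), origin under its head. Leave it.
- bolt_b: Bystander: as bolt_a.
- bolt_c: Bystander: as bolt_a.
Not all that is in view belongs to the job. What is shaped like the key but black or orange is not meant.

How it is judged:
On the way, in this order (a step that is already met when the one before it is completed fails the run):
1. the shutter is slid aside (value of joint shutter above 0.065 m), for 0.1 s.
2. the key's lugs are through the keyhole, pushing the spring, not yet turned (value of joint plunger above 0.002 m and value of joint rotor below 0.4 rad and horizontal distance between key_grip and keyhole below 0.006 m and z of key_grip in the frame of keyhole below 0.0385 m), for 0.05 s.
At the end, for the whole second after the job is handed in: The shutter is open by more than 65 mm; the key stands upright (within 0.12 rad) in the keyhole, within 6 mm of its axis, pushed home to within 3.5 mm (plunger down more than 5.5 mm) and turned so that the rotor stands beyond 1.3 rad, with the gripper still holding it (more than 2 N) (value of joint plunger above 0.0055 m and value of joint rotor above 1.3 rad and value of joint shutter above 0.065 m and horizontal distance between key_grip and keyhole below 0.006 m and z of key_grip in the frame of keyhole below 0.0335 m and angle between key_grip's own z axis and vertical below 0.12 rad and contact force between the fingers and key above 2 N); the arm keeps its last pose, push and grip.
It fails at once if the green-knobbed pin is moved by more than 30 mm (distance of pin from where it was at the start of the episode above 0.03 m).
It fails at once if the first bolt is moved by more than 30 mm (distance of bolt_a from where it was at the start of the episode above 0.03 m).
It fails at once if the second bolt is moved by more than 30 mm (distance of bolt_b from where it was at the start of the episode above 0.03 m).
It fails at once if the third bolt is moved by more than 30 mm (distance of bolt_c from where it was at the start of the episode above 0.03 m).
It also fails if it takes over 64 s, if anything falls off the work surface, if the arm or the gripper's body presses on something with over 40 N, if the wrist force passes 120 N, or if a joint passes its speed limit or range.

## Working session

There is one attempt and no reset: what is moved stays moved. The work goes in short steps, each a Python script; the robot and the scene stay as the last script left them, time stands still between calls to the robot, and variables do not carry over. Pictures are saved under pics/ and viewed, about 8 in all and at most 12, crops included, and the job is handed in when it is done.

```bash
mkdir -p pics
python3 - <<'E'
from workcell import *
import cv2,numpy as np
for n in ("scene","top"):
    c=vision.read_camera(n); print(n,c["intrinsics"].tolist(),np.round(c["view"],4).tolist())
    np.savez(n+"0.npz",**c)
    cv2.imwrite(f"pics/{n}0.png",cv2.resize(c["frame"][:,:,::-1],(800,600),interpolation=cv2.INTER_CUBIC))
o=get_obs();print(o)
print(bot.tcp_to_tips)
E
```

```text
scene [[371.88188933965074, 0.0, 252.25334579778212], [0.0, 371.88188933965074, 193.92310315517207], [0.0, 0.0, 1.0]] [[0.6312, 0.7756, -0.006, -0.3009], [0.397, -0.3297, -0.8566, -0.1577], [-0.6664, 0.5383, -0.516, 1.3555], [0.0, 0.0, 0.0, 1.0]]
top [[479.3745718985054, 0.0, 253.60669700000747], [0.0, 479.3745718985054, 192.66639001614382], [0.0, 0.0, 1.0]] [[-0.0248, -0.9997, 0.0017, -0.0377], [-0.9727, 0.0237, -0.2308, 0.5747], [0.2307, -0.0074, -0.973, 1.3418], [0.0, 0.0, 0.0, 1.0]]
{'time_s': 0.1, 'joint_pos': array([ 1.27562374e+00,  3.53583696e-01,  1.63405459e+00,  4.25098613e-05,
        1.15520724e+00, -2.38169026e-03]), 'joint_vel': array([ 0.00058266, -0.00183301, -0.00220268,  0.00218551,  0.00203712,
       -0.0009016 ]), 'joint_efforts': array([ 1.60869445e-04, -6.06356406e+01, -3.42818820e+01, -1.98694028e-05,
        4.10808512e-03,  1.82609017e-05]), 'position': array([0.18024978, 0.59801999, 0.24763596]), 'orientation': array([ 0.69997808, -0.1032331 ,  0.10307459, -0.69910603]), 'wrist_force': array([ 0.61843921, -0.17463768, -0.65040649]), 'ft_torque': array([ 0.04384922, -0.01961079, -0.02190226]), 'gripper_width': 0.085428701333555}
0.017
```

View pics/scene0.png

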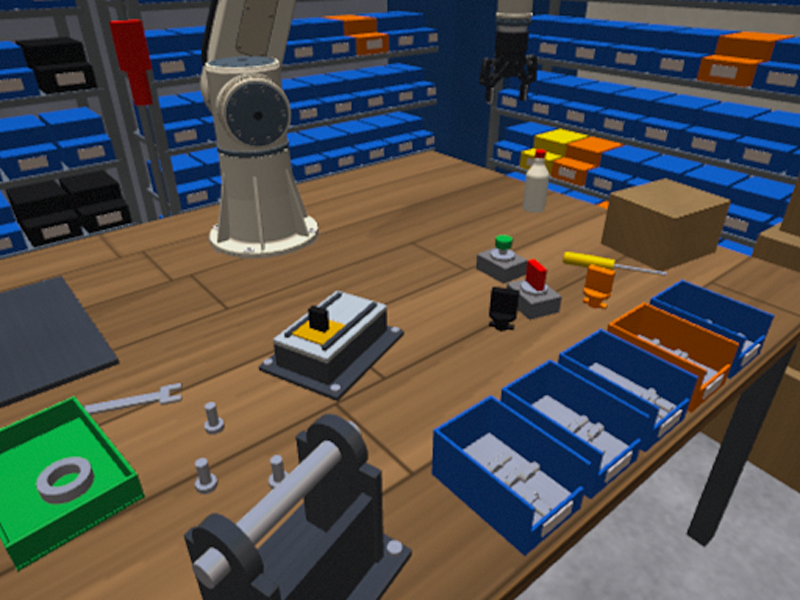

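View pics/top0.png

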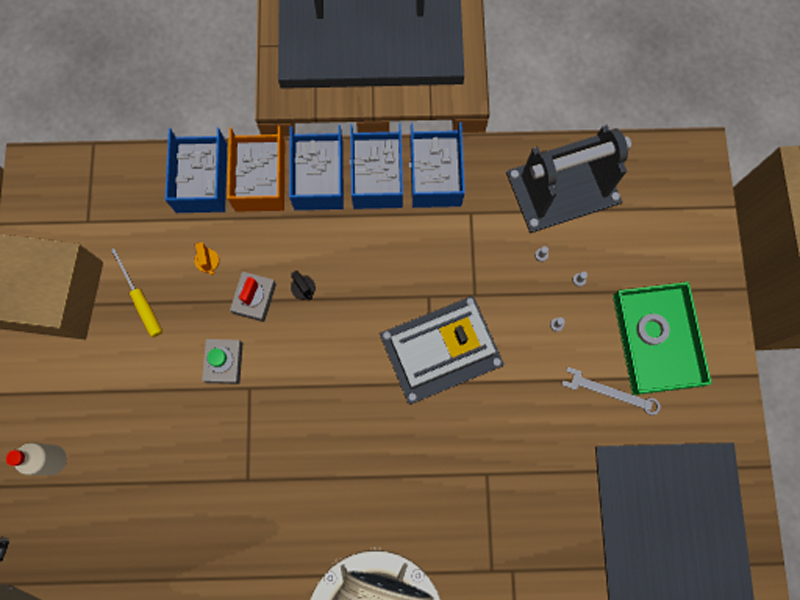

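Run:
```python
import cv2,numpy as np
t=np.load("top0.npz")["frame"];s=np.load("scene0.npz")["frame"]
def crop(f,x,y): # 80x60 -> 400x300
    return cv2.resize(f[y:y+60,x:x+80,::-1],(400,300),interpolation=cv2.INTER_CUBIC)
# tile scale 5; origins
a=[(t,243,190),(t,130,165),(s,173,182),(s,300,150)]
im=[crop(*q) for q in a]
cv2.imwrite("pics/m1.png",np.vstack([np.hstack(im[:2]),np.hstack(im[2:])]))
```

```text
(no output)
```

View pics/m1.png

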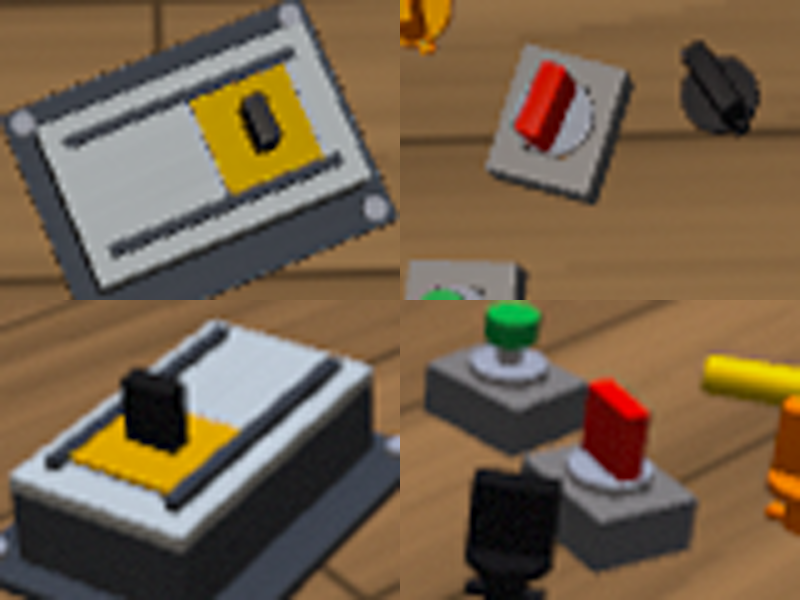

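```bash
cat > fit.py <<'E'
import cv2,numpy as np
from scipy.optimize import least_squares,minimize
def proj(c,P):
    P=np.atleast_2d(P); q=P@c["view"][:3,:3].T+c["view"][:3,3]; q=q@c["intrinsics"].T; return q[:,:2]/q[:,2:]
def pose(p,L):
    c,s=np.cos(p[2]),np.sin(p[2]); L=np.atleast_2d(L)
    return np.c_[p[0]+c*L[:,0]-s*L[:,1],p[1]+s*L[:,0]+c*L[:,1],L[:,2]]
def box(cx,cy,z0,z1,hx,hy): return np.array([[cx+a*hx,cy+b*hy,z] for a in(-1,1) for b in(-1,1) for z in(z0,z1)])
def sil(c,P,shape=(384,512),k=8):
    m=np.zeros((shape[0],shape[1]),np.uint8)
    h=cv2.convexHull(proj(c,P).astype(np.float32))
    x,y,w,hh=cv2.boundingRect(h); x0,y0,w,hh=x-2,y-2,w+4,hh+4
    b=np.zeros((hh*k,w*k),np.uint8)
    cv2.fillConvexPoly(b,np.round(((h[:,0]-[x0-.5,y0-.5])*k-.5)*16).astype(np.int32),255,shift=4)
    out=np.zeros(shape,np.float32); out[y0:y0+hh,x0:x0+w]=cv2.resize(b,(w,hh),interpolation=cv2.INTER_AREA)/255.; return out
def fitbox(masks,cams,L,p0):
    # image-plane bias of each camera is absorbed by comparing both
    f=lambda p:sum(np.abs(sil(c,pose(p,L))-m).sum() for c,m in zip(cams,masks))
    best=min((minimize(f,[p0[0],p0[1],y],method="Nelder-Mead",options=dict(initial_simplex=np.array([[p0[0],p0[1],y]]*4)+np.vstack([[0]*3,np.diag([.01,.01,.2])]),xatol=1e-5,fatol=1e-3)) for y in p0[2]),key=lambda r:r.fun)
    return best.x,best.fun
def red(c):
    h=cv2.cvtColor(c["frame"],cv2.COLOR_RGB2HSV); return ((h[...,0]<5)|(h[...,0]>174))&(h[...,1]>170)&(h[...,2]>80)
def ray(c,uv,z):
    R,t=c["view"][:3,:3],c["view"][:3,3]; o=-R.T@t; d=R.T@np.linalg.solve(c["intrinsics"],[*uv,1]); return o+d*(z-o[2])/d[2]
E
python3 - <<'E'
from fit import *
T=dict(np.load("top0.npz"));S=dict(np.load("scene0.npz"))
u=lambda a,o:(np.array(a)+.5)/5-.5+o
L=np.array([[.05,.125,.06],[-.05,.125,.06],[-.05,-.045,.06],[.05,-.045,.06]])
tp=u([[38,128],[103,290],[370,180],[303,26]],[243,190]); sp=u([[372,72],[218,20],[12,188],[180,250]],[173,182])
p0=ray(T,tp.mean(0),.06)
for name,use in(("both",(1,1)),("top",(1,0)),("scene",(0,1))):
    f=lambda p:np.r_[use[0]*(proj(T,pose(p,L))-tp).ravel(),use[1]*(proj(S,pose(p,L))-sp).ravel()]
    r=least_squares(f,[p0[0],p0[1],.3]);print(name,r.x,np.round(r.fun,1))
    if name=="both": pc=r.x
# key
w=ray(T,(130+28.5,165+21),.086);print("key approx",w)
def near(c):
    m=red(c); q=proj(c,[w[0],w[1],.064])[0]; yy,xx=np.mgrid[:384,:512]; return (m&(np.hypot(xx-q[0],yy-q[1])<25)).astype(np.float32)
mt,ms=near(T),near(S);print(mt.sum(),ms.sum())
K=box(0,0,.042,.086,.023,.008)
for n,a in(("both",([mt,ms],[T,S])),("top",([mt],[T])),("scene",([ms],[S]))): print("key",n,fitbox(*a,K,[w[0],w[1],[-.8,-.3,.2,.8]]))
# tab
for nm,c in(("T",T),("S",S)):
    for s in(0,.01,.02): print(nm,s,np.round(proj(c,pose(pc,[[0,s,.101],[0,s,.065]])),1).tolist())
# overlay
pk,_=fitbox([mt,ms],[T,S],K,[w[0],w[1],[-.8,-.3,.2,.8]])
np.save("poses.npy",[pc,pk])
E
```

```text
both [ 0.50451021 -0.17479707  0.36096295] [ 0.   0.3  0.  -0.5  0.7 -0.4  0.4 -0.6  0.5  0.  -0.4  0.9 -0.4 -1.6
  0.3 -1.4]
top [ 0.50345928 -0.17402404  0.3567466 ] [-0.2  0.4 -0.4 -0.2  0.4  0.   0.2 -0.2  0.  -0.  -0.   0.  -0.  -0.
  0.  -0. ]
scene [ 0.50685507 -0.17629881  0.36509016] [ 0.  -0.   0.  -0.   0.  -0.   0.  -0.   0.5  0.5 -0.5  1.4 -0.4 -0.8
  0.5 -0.7]
key approx [0.5958124  0.22436922 0.086     ]
110.0 186.0
key both (array([ 0.59907843,  0.22821288, -0.53458231]), np.float64(97.2862777709961))
key top (array([ 0.60334987,  0.22865551, -0.23718225]), np.float64(47.717647552490234))
key scene (array([ 0.59397246,  0.2340431 , -0.55027496]), np.float64(32.24313735961914))
T 0 [[297.5, 212.6], [296.4, 214.9]]
T 0.01 [[294.3, 213.9], [293.3, 216.2]]
T 0.02 [[291.1, 215.2], [290.1, 217.5]]
S 0 [[201.7, 199.8], [202.9, 212.5]]
S 0.01 [[204.3, 197.8], [205.3, 210.5]]
S 0.02 [[206.8, 195.9], [207.8, 208.5]]
```

Run:
```python
from fit import *
T=dict(np.load("top0.npz"));S=dict(np.load("scene0.npz"))
pc,_=np.load("poses.npy")
def red2(c):
    f=c["frame"].astype(int); return (f[...,0]>70)&(f[...,0]>2.2*f[...,1])&(f[...,0]>2.2*f[...,2])
w=[.598,.226]
def near(c):
    m=red2(c); q=proj(c,[*w,.064])[0]; yy,xx=np.mgrid[:384,:512]; return (m&(np.hypot(xx-q[0],yy-q[1])<25)).astype(np.float32)
mt,ms=near(T),near(S);print(mt.sum(),ms.sum())
K=box(0,0,.042,.086,.023,.008)
for n,a in(("both",([mt,ms],[T,S])),("top",([mt],[T])),("scene",([ms],[S]))):
    p,r=fitbox(*a,K,[*w,[-.8,-.4,-.2,.2,.8]]);print("key",n,p,r)
    if n=="both":pk=p
np.save("poses.npy",[pc,pk])
def tile(c,x,y,Ls,m=None):
    k=10;im=cv2.resize(c["frame"][y:y+30,x:x+40,::-1],(400,300),interpolation=cv2.INTER_NEAREST)
    for L,col in Ls:
        h=((cv2.convexHull(proj(c,L).astype(np.float32))[:,0]-[x-.5,y-.5])*k).astype(np.int32); cv2.polylines(im,[h],True,col,1)
    return im
kb=[(pose(pk,K),(255,255,0)),(pose(pk,K[1::2]),(255,255,0))]
tb=[(pose(pc,box(0,s,.065,.101,.015,.007)),col) for s,col in((0,(255,255,0)),(.01,(0,0,255)))]
def o(c,p): q=proj(c,p)[0]; return int(q[0])-20,int(q[1])-15
tabp=pose(pc,[[0,.005,.083]]);kp=[pk[0],pk[1],.064]
cv2.imwrite("pics/m2.png",np.vstack([np.hstack([tile(c,*o(c,tabp),tb),tile(c,*o(c,kp),kb)]) for c in(T,S)]))
```

```text
129.0 198.0
key both [ 0.59923016  0.22851215 -0.49733984] 73.97647094726562
key top [ 0.60245677  0.2273281  -0.31775854] 30.04705810546875
key scene [ 0.59489209  0.23347043 -0.5113945 ] 27.215686798095703
```

View pics/m2.png

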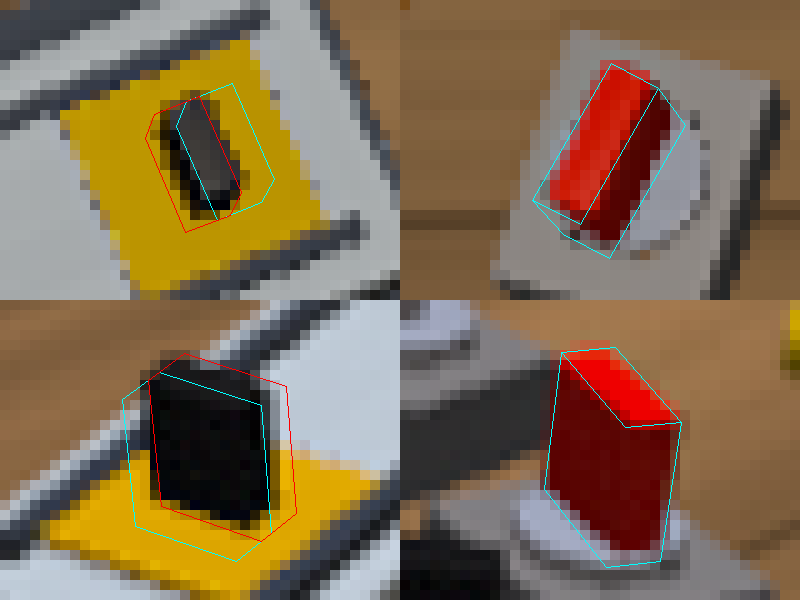

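```bash
cat > h.py <<'E'
from workcell import *
import numpy as np
from scipy.spatial.transform import Rotation as R
def ori(yaw): # jaw axis at world angle yaw, tool pointing down
    y=np.array([0,0,-1.]);z=np.array([np.cos(yaw),np.sin(yaw),0]);return R.from_matrix(np.c_[np.cross(y,z),y,z]).as_quat()
def st(t=""):
    o=get_obs();print(t,"t",round(o["time_s"],2),"p",np.round(o["position"],4),"F",np.round(o["wrist_force"],1),"M",np.round(o["ft_torque"],2),"w",round(o["gripper_width"],4),"j6",round(o["joint_pos"][5],3));return o
E
python3 - <<'E'
from h import *
pc,pk=np.load("poses.npy")
for n,p,z,ys in(("clamp",pc,.1,[pc[2]]),("key",pk,.066,[-.45]),("ins",pc,.1,[pc[2],pc[2]-1.7,pc[2]+.2])):
    for y in ys:
        for k in(1,-1):
            print(n,round(y,2),k,kinematics.solve_ik([p[0],p[1],z],ori(y+k*np.pi/2)))
E
```

```text
clamp 0.36 1 [-3.36334915e-01  4.06696630e-01  1.94681844e+00 -4.44089210e-16
  7.88077586e-01 -2.26809419e+00]
clamp 0.36 -1 [-3.36334915e-01  4.06696630e-01  1.94681844e+00 -4.44089210e-16
  7.88077586e-01  8.73498467e-01]
key -0.45 1 [ 3.61980999e-01  5.86653464e-01  1.72080622e+00 -4.44089210e-16
  8.34132971e-01 -7.58815328e-01]
key -0.45 -1 [ 3.61980999e-01  5.86653464e-01  1.72080622e+00 -4.44089210e-16
  8.34132971e-01  2.38277733e+00]
ins 0.36 1 [-3.36334915e-01  4.06696630e-01  1.94681844e+00 -4.44089210e-16
  7.88077586e-01 -2.26809419e+00]
ins 0.36 -1 [-3.36334915e-01  4.06696630e-01  1.94681844e+00 -4.44089210e-16
  7.88077586e-01  8.73498467e-01]
ins -1.34 1 [-3.36334915e-01  4.06696630e-01  1.94681844e+00 -4.44089210e-16
  7.88077586e-01 -5.68094187e-01]
ins -1.34 -1 [-3.36334915e-01  4.06696630e-01  1.94681844e+00 -4.44089210e-16
  7.88077586e-01  2.57349847e+00]
ins 0.56 1 [-3.36334915e-01  4.06696630e-01  1.94681844e+00 -4.44089210e-16
  7.88077586e-01 -2.46809419e+00]
ins 0.56 -1 [-3.36334915e-01  4.06696630e-01  1.94681844e+00 -4.44089210e-16
  7.88077586e-01  6.73498467e-01]
```

Run:
```python
from h import *
from fit import pose
pc,pk=np.load("poses.npy"); q=ori(pc[2]-np.pi/2)
g=pose(pc,[[0,.005,.09]])[0]
bot.reach(g+[0,0,.08],q); bot.servo_line(g,velocity=.15)
st("down"); hand.move_gripper(0.0,30); st("grip")
d=pose([0,0,pc[2]],[[0,1,0]])[0]
x=np.array(g)+d*.066
bot.servo_line(x,velocity=.08); o=st("slid")
for i in range(6):
    if abs(o["wrist_force"]@d)>12: break
    x=x+d*.003; bot.servo_line(x,velocity=.05); o=st(f"step {i} Fd {o['wrist_force']@d:.1f}")
hand.move_gripper(.05); bot.servo_line(x+[0,0,.1],velocity=.25); 
bot.reach([.5,.1,.25],ori(-.2+np.pi/2)); st("away")
import cv2
for n in("scene","top"): np.savez(n+"1.npz",**vision.read_camera(n))
from fit import proj
im=[]
for n in("scene1","top1"):
    c=dict(np.load(n+".npz")); a=proj(c,[pc[0],pc[1],.06])[0].astype(int)-[20,20]; print(n,a)
    im.append(cv2.resize(c["frame"][a[1]:a[1]+40,a[0]:a[0]+40,::-1],(400,400),interpolation=cv2.INTER_NEAREST))
cv2.imwrite("pics/m3.png",np.hstack(im))
```

```text
down t 3.73 p [ 0.5032 -0.1701  0.0904] F [ 0.9  0.  -0.4] M [-0.03  0.01  0.01] w 0.0852 j6 0.881
grip t 4.38 p [ 0.5028 -0.1701  0.0903] F [-1.8  0.9  5.5] M [0.13 0.22 0.14] w 0.0136 j6 0.881
slid t 5.35 p [ 0.479  -0.1078  0.0903] F [-2.8  1.9  9.8] M [0.18 0.42 0.16] w 0.0136 j6 0.985
step 0 Fd 2.8 t 5.6 p [ 0.478  -0.1052  0.0903] F [-2.9 -0.1  9.3] M [0.03 0.45 0.15] w 0.0135 j6 0.99
step 1 Fd 1.0 t 5.85 p [ 0.477  -0.1025  0.0903] F [-2.5 -0.7  9.6] M [-0.1   0.46  0.19] w 0.0135 j6 0.995
step 2 Fd 0.3 t 6.1 p [ 0.4762 -0.1004  0.0903] F [-2.3 -6.3  6.7] M [-0.85  0.34  0.21] w 0.0139 j6 1.0
step 3 Fd -5.1 t 6.35 p [ 0.4762 -0.1     0.0904] F [ -0.7 -25.2  -0.4] M [-3.53  0.13 -0.03] w 0.0135 j6 1.006
away t 9.22 p [0.4998 0.0998 0.2495] F [ 0.7 -0.2  0.8] M [0.   0.02 0.01] w 0.0501 j6 -1.176
scene1 [183 194]
top1 [276 195]
```

View pics/m3.png

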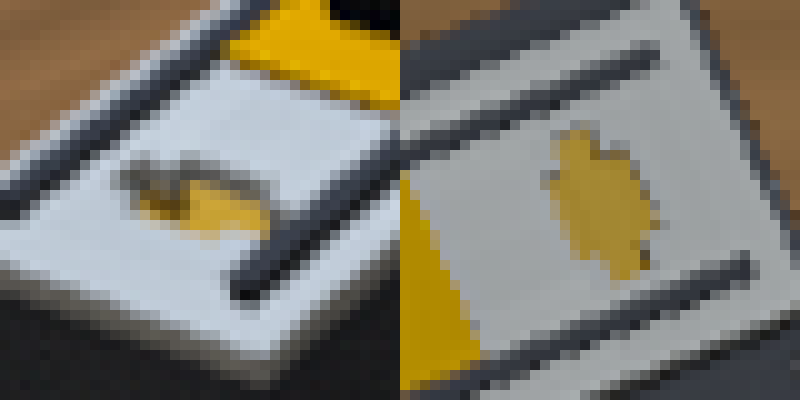

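Run:
```python
from fit import *
T=dict(np.load("top0.npz"));S=dict(np.load("scene0.npz"))
pc,pk=np.load("poses.npy")
kp=[pk[0],pk[1],.064]
def o(c): q=proj(c,kp)[0]; return np.array([int(q[0])-20,int(q[1])-15])
t10=lambda a,c,off:(np.array(a)-off)/10-.5+o(c)
print("grip top T",ray(T,t10([603,135],T,[400,0]),.086),"S",ray(S,t10([620,387],S,[400,300]),.086))
gt=[ray(T,t10(a,T,[400,0]),.086) for a in([655,85],[600,205],[610,62],[548,190])]
gs=[ray(S,t10(a,S,[400,300]),.086) for a in([560,348],[628,430],[615,345],[680,425])]
for n,g in(("T",gt),("S",gs)): print(n,[ (np.linalg.norm(a-b),np.arctan2(*(a-b)[1::-1])) for a,b in((g[0],g[1]),(g[2],g[3]))])
u=lambda a,of,og:(np.array(a)-of+.5)/5-.5+og
A=[ray(T,u(a,[400,0],[130,165]),.034) for a in([525,45],[632,70],[592,197],[488,170])]
B=[ray(S,u(a,[400,300],[300,150]),.034) for a in([522,462],[600,525],[693,490])]
print("stand T",np.mean(A,0),"S",(B[0]+B[2])/2)
for n,a in(("T",A),("S",B)): print(n,[(round(np.linalg.norm(q-p),4),round(np.arctan2(*(q-p)[1::-1]),3)) for p,q in zip(a[:-1],a[1:])])
# keyhole fit
h=[(.0235,-.0065),(.0235,.0065),(.0135,.0065),(.0135,.0135),(-.0135,.0135),(-.0135,.0065),(-.0235,.0065),(-.0235,-.0065),(-.0135,-.0065),(-.0135,-.0135),(.0135,-.0135),(.0135,-.0065)]
H=np.c_[np.array(h),np.full(12,.06)]
def hole(c,p):
    q=proj(c,pose(p,H));m=np.zeros((60*16,60*16),np.uint8);a=np.round(proj(c,[pc[0],pc[1],.06])[0]).astype(int)-30
    cv2.fillPoly(m,[np.round(((q-a+.5)*16-.5)*16).astype(np.int32)],255,shift=4);return cv2.resize(m,(60,60),interpolation=cv2.INTER_AREA)/255.,a
def soft(c,a):
    f=c["frame"][a[1]:a[1]+60,a[0]:a[0]+60].astype(float)
    q=proj(c,pose(pc,[[0,.03,.06],[0,-.03,.06]]))-a; # plate colour samples
    ref=np.median([f[int(round(v))+i,int(round(x))+j] for x,v in q for i in(-1,0,1) for j in(-1,0,1)],0)
    return np.clip((np.abs(f-ref).max(2)-15)/60,0,1)
W=cv2.circle(np.zeros((60,60)),(30,30),12,1,-1)
for n in("top1","scene1"):
    c=dict(np.load(n+".npz"));_,a=hole(c,pc);m=soft(c,a)
    W=np.clip(hole(c,pc)[0]*0+cv2.dilate((hole(c,pc)[0]>0).astype(np.uint8),np.ones((7,7))),0,1)
    f=lambda p:(np.abs(hole(c,p)[0]-m)*W).sum()
    r=minimize(f,pc,method="Nelder-Mead",options=dict(initial_simplex=pc+np.vstack([[0]*3,np.diag([.004,.004,.1])])))
    print(n,r.x,r.fun,"start",f(pc),m.sum())
print(pc)
```

```text
grip top T [0.6018697  0.22653153 0.086     ] S [0.59914892 0.22840756 0.086     ]
T [(np.float64(0.03878728163574048), np.float64(-0.4044982001601476)), (np.float64(0.04177906167803729), np.float64(-0.4237034899664031))]
S [(np.float64(0.05049966110896998), np.float64(2.6326810253348314)), (np.float64(0.04927949323528228), np.float64(2.612569592288771))]
stand T [0.60080304 0.2254928  0.034     ] S [0.59588057 0.23047733 0.034     ]
T [(np.float64(0.0674), np.float64(-1.83)), (np.float64(0.0814), np.float64(2.856)), (np.float64(0.0652), np.float64(1.29))]
S [(np.float64(0.0774), np.float64(-0.272)), (np.float64(0.0709), np.float64(1.447))]
top1 [ 0.50582262 -0.1730739   0.37006258] 41.89705882352941 start 56.72254901960784 2636.0666666666666
scene1 [ 0.50059477 -0.17328075  0.36526066] 72.53333333333333 start 93.15294117647059 2978.7166666666667
[ 0.50451021 -0.17479707  0.36096295]
```

Run:
```python
from h import *
from fit import proj
import cv2
yaw=-.43; q=ori(yaw+np.pi/2); g=np.array([.6005,.2275,.066])
bot.reach(g+[0,0,.08],q); bot.servo_line(g,velocity=.15); st("down")
hand.move_gripper(0.0,90); st("grip")
bot.servo_line(g+[0,0,.09],velocity=.2); st("lift")
pc,_=np.load("poses.npy")
bot.reach([pc[0],pc[1],.165],ori(pc[2]+np.pi/2)); bot.dwell(.3); st("over")
im=[]
for n in("scene","top"):
    c=vision.read_camera(n);np.savez(n+"2.npz",**c); a=proj(c,[pc[0],pc[1],.13])[0].astype(int)-[20,30]; print(n,a)
    im.append(cv2.resize(c["frame"][a[1]:a[1]+60,a[0]:a[0]+40,::-1],(400,600),interpolation=cv2.INTER_NEAREST))
cv2.imwrite("pics/m4.png",np.hstack(im))
```

```text
down t 10.8 p [0.6011 0.2273 0.0671] F [-0.1  0.4  0.2] M [ 0.05 -0.03 -0.  ] w 0.0499 j6 -0.781
grip t 11.21 p [0.6012 0.2277 0.0673] F [-1.  -0.9  6.8] M [-0.2   0.19 -0.06] w 0.0145 j6 -0.781
lift t 11.81 p [0.5999 0.2273 0.1553] F [-0.4 -0.3 -4. ] M [ 0.03  0.02 -0.  ] w 0.015 j6 -0.781
over t 13.63 p [ 0.5047 -0.1743  0.165 ] F [ 0.1 -0.5 -3.2] M [ 0.   -0.01 -0.01] w 0.0149 j6 -2.268
scene [180 159]
top [278 180]
```

View pics/m4.png

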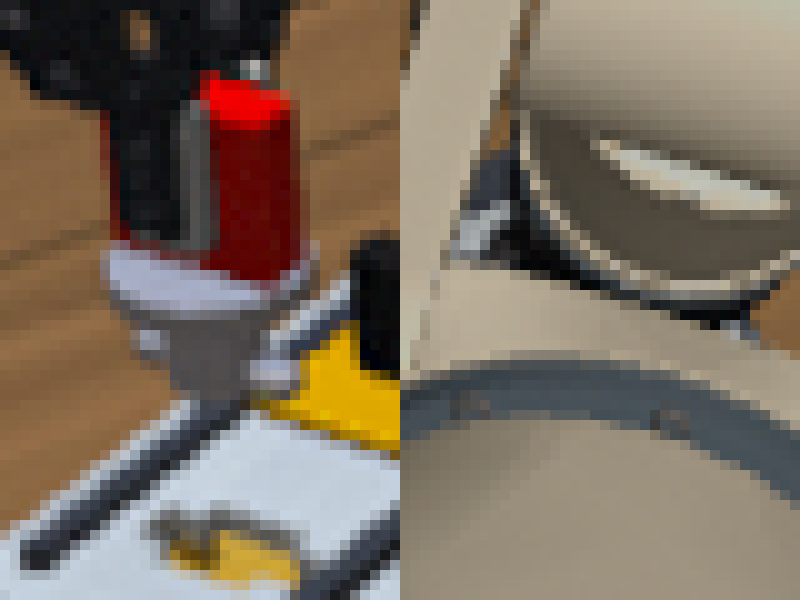

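```bash
cat > ov.py <<'E'
from fit import *
def circ(r,z,n=60): t=np.linspace(0,2*np.pi,n); return np.c_[r*np.cos(t),r*np.sin(t),0*t+z]
h=[(.0235,-.0065),(.0235,.0065),(.0135,.0065),(.0135,.0135),(-.0135,.0135),(-.0135,.0065),(-.0235,.0065),(-.0235,-.0065),(-.0135,-.0065),(-.0135,-.0135),(.0135,-.0135),(.0135,-.0065)]
H=np.c_[np.array(h),np.full(12,.06)]
def draw(c,pk,gz,pc,x,y,w,hh,k):
    im=cv2.resize(c["frame"][y:y+hh,x:x+w,::-1],(w*k,hh*k),interpolation=cv2.INTER_CUBIC)
    def pl(P,col,hull=False):
        q=proj(c,P).astype(np.float32)
        if hull:q=cv2.convexHull(q)[:,0]
        cv2.polylines(im,[np.round(((q-[x,y]+.5)*k-.5)*16).astype(np.int32)],True,col,1,cv2.LINE_AA,4)
    if pk is not None:
        pl(pose(pk,np.vstack([circ(.024,gz-.03),circ(.024,gz-.022)])),(0,255,0),True)
        pl(pose(pk,box(0,0,gz-.054,gz-.046,.022,.005)),(255,0,255),True)
        pl(pose(pk,box(0,0,gz-.022,gz+.022,.023,.008)),(255,255,0),True)
    pl(pose(pc,H),(0,0,255))
    pl(pose(pc,np.array([[.05,.125,.06],[-.05,.125,.06],[-.05,-.045,.06],[.05,-.045,.06]])),(255,0,0))
    return im
E
python3 - <<'E'
from ov import *
S=dict(np.load("scene2.npz")); pc,_=np.load("poses.npy")
im=draw(S,[.5047,-.1743,pc[2]],.1617,pc,178,162,66,60,10)
cv2.imwrite("pics/m5.png",im)
T1=dict(np.load("top1.npz"));cv2.imwrite("pics/m6.png",draw(T1,None,0,pc,240,190,80,60,10))
E
```

```text
(no output)
```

View pics/m5.png

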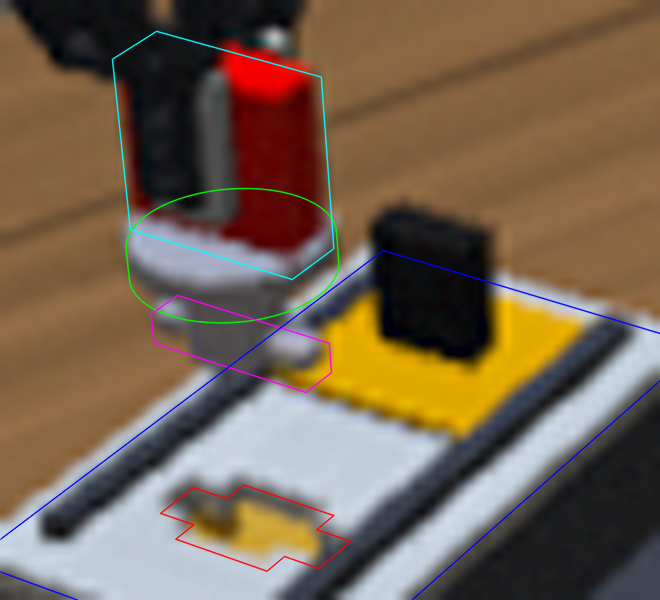

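View pics/m6.png

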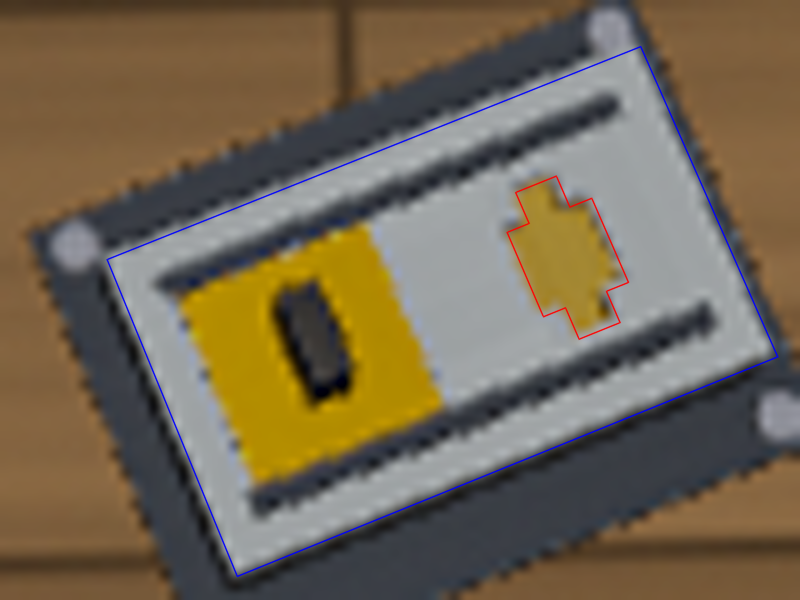

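```bash
cat > ins.py <<'E'
from h import *
def descend(xy,z0,z1,dz=.002,lim=8,q=None):
    z=z0
    while z>z1+1e-6:
        z=max(z-dz,z1); bot.servo_line([*xy,z],q,velocity=.04); o=get_obs(); f=o["wrist_force"]
        if f[2]+3.2>lim or np.hypot(f[0],f[1])>12: break
    st(f"cmd z {z:.4f}"); return z
E
python3 - <<'E'
from ins import *
pc,_=np.load("poses.npy"); yaw=.364
xy=np.array(pc[:2])
bot.servo_line([*xy,.120],ori(yaw+np.pi/2),velocity=.08); bot.dwell(.2); st("pre")
z=descend(xy,.120,.1035)
E
```

```text
pre t 14.65 p [ 0.5048 -0.1749  0.1205] F [ 0.5  0.  -2.3] M [ 0.03 -0.01 -0.01] w 0.0148 j6 -2.271
cmd z 0.1035 t 16.9 p [ 0.5045 -0.1748  0.1035] F [ 0.2  0.3 -3. ] M [ 0.01 -0.02  0.02] w 0.0149 j6 -2.271
```

Run:
```python
from ins import *
pc,_=np.load("poses.npy"); xy=pc[:2]
z=.1035
for z in(.1015,.0995,.0975,.0955,.0940):
    bot.servo_line([*xy,z],velocity=.04); o=st(f"{z}")
    f=o["wrist_force"]
    if f[2]>25 or np.hypot(*f[:2])>15: break
from ov import *
c=vision.read_camera("scene");np.savez("scene3.npz",**c)
cv2.imwrite("pics/m7.png",draw(c,[*xy,.364],o["position"][2]-.0033,pc,168,162,66,60,10))
```

```text
0.1015 t 17.15 p [ 0.5045 -0.1748  0.1014] F [-0.4  1.1 -2.4] M [ 0.02  0.02 -0.04] w 0.015 j6 -2.271
0.0995 t 17.4 p [ 0.5046 -0.1748  0.0997] F [-1.4  0.5  2. ] M [0.05 0.21 0.01] w 0.015 j6 -2.271
0.0975 t 17.65 p [ 0.5046 -0.1748  0.0976] F [-1.   0.9  4.6] M [ 0.16  0.21 -0.03] w 0.0158 j6 -2.271
0.0955 t 17.9 p [ 0.5047 -0.1748  0.0957] F [-0.7  0.   5.8] M [0.19 0.34 0.06] w 0.0147 j6 -2.271
0.094 t 18.15 p [ 0.5047 -0.1749  0.0943] F [-2.3  0.8  7.5] M [0.2  0.35 0.01] w 0.0146 j6 -2.271
```

View pics/m7.png

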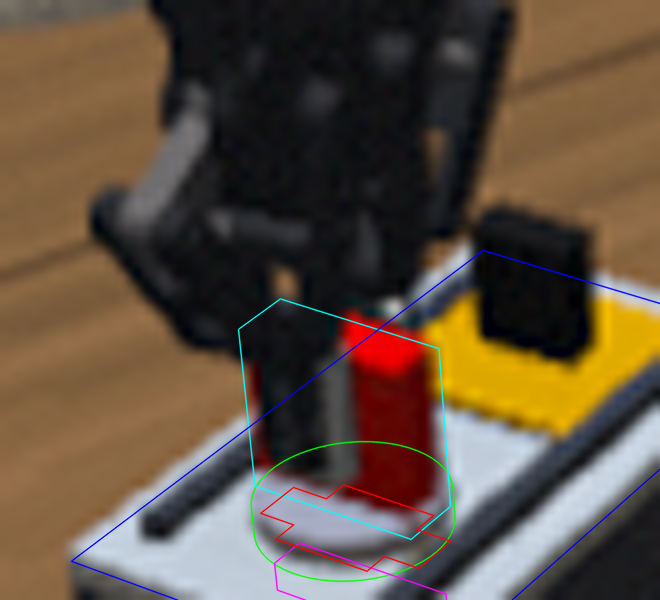

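Run:
```python
from ins import *
pc,_=np.load("poses.npy"); xy=pc[:2]
for z in np.arange(.0934,.0895,-.0006):
    bot.servo_line([*xy,z],velocity=.02); o=st(f"{z:.4f}")
    if o["wrist_force"][2]>14: break
```

```text
0.0934 t 18.45 p [ 0.5047 -0.1748  0.0938] F [-2.   0.6  7.8] M [ 0.26  0.45 -0.02] w 0.015 j6 -2.271
0.0928 t 18.7 p [ 0.5047 -0.1749  0.0933] F [-2.   0.9  8.6] M [0.24 0.51 0.04] w 0.0152 j6 -2.271
0.0922 t 18.95 p [ 0.5047 -0.1749  0.0933] F [-5.1  1.6 15.8] M [0.39 0.85 0.04] w 0.0148 j6 -2.271
```

Run:
```python
from ins import *
pc,_=np.load("poses.npy"); p=[*pc[:2],.0922]
for a in(.3,.6,.9,1.2,1.4,1.5,1.55,1.6,1.65,1.7):
    bot.reach(p,ori(.364-a+np.pi/2)); o=st(f"{a}")
    if abs(o["ft_torque"][2])>.6 and a>1.4 or o["wrist_force"][2]>40: break
from ov import *
c=vision.read_camera("scene");np.savez("scene4.npz",**c)
cv2.imwrite("pics/m8.png",draw(c,[*p[:2],.364-a],.09,pc,168,162,66,60,10))
```

```text
0.3 t 19.34 p [ 0.5052 -0.1749  0.0933] F [-3.6  1.4 15. ] M [ 0.37  0.57 -0.03] w 0.015 j6 -1.971
0.6 t 19.73 p [ 0.5055 -0.175   0.0933] F [-0.8  1.1 13.4] M [0.27 0.32 0.02] w 0.0151 j6 -1.671
0.9 t 20.12 p [ 0.5055 -0.175   0.0933] F [-1.7  1.3 12.3] M [0.28 0.33 0.05] w 0.015 j6 -1.371
1.2 t 20.52 p [ 0.5056 -0.175   0.0933] F [-1.2  1.7 12.6] M [0.29 0.33 0.04] w 0.0151 j6 -1.071
1.4 t 20.82 p [ 0.5055 -0.175   0.0933] F [-1.5  0.9 12.8] M [0.32 0.33 0.07] w 0.0152 j6 -0.87
1.5 t 21.07 p [ 0.5056 -0.175   0.0933] F [-1.2  1.1 12.6] M [0.31 0.36 0.05] w 0.015 j6 -0.771
1.55 t 21.32 p [ 0.5056 -0.175   0.0933] F [-1.8  1.2 12.8] M [0.35 0.33 0.1 ] w 0.0147 j6 -0.721
1.6 t 21.57 p [ 0.5056 -0.175   0.0933] F [-1.3  2.4 13. ] M [0.3 0.3 0.1] w 0.0151 j6 -0.671
1.65 t 21.82 p [ 0.5056 -0.175   0.0933] F [-0.9  2.  13.5] M [0.31 0.24 0.42] w 0.0151 j6 -0.621
1.7 t 22.07 p [ 0.5057 -0.1751  0.0933] F [-0.3  1.6 12.7] M [0.38 0.22 0.92] w 0.015 j6 -0.572
```

View pics/m8.png

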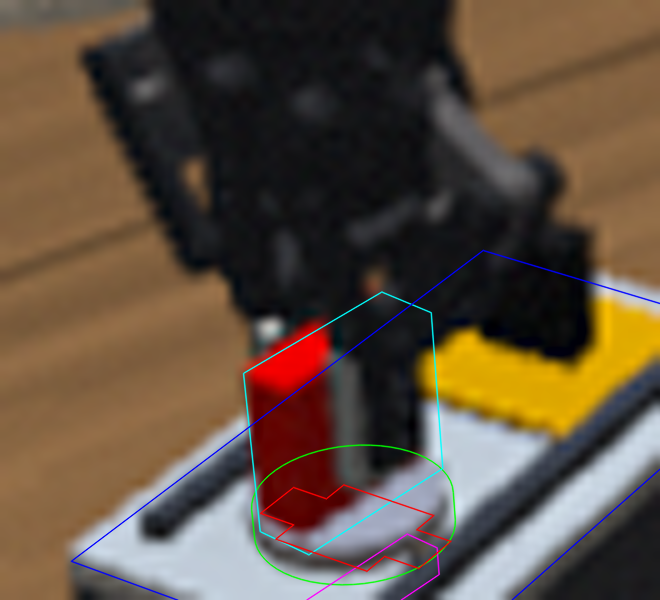

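Run:
```python
from h import *
bot.dwell(.3); st("hold"); hand_in(); st("end")
```

```text
hold t 22.43 p [ 0.5057 -0.1751  0.0933] F [-1.2  2.8 13.2] M [0.34 0.21 0.93] w 0.0151 j6 -0.572
the job is handed in; nothing more can be done
the job is handed in; nothing more can be done
```

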